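# Start the hob under the covered pot, then the timer

### The arm

A 6-joint arm with a two-finger parallel gripper is mounted at the origin on the work surface. World frame = base frame: x ahead of the robot, y to its left, z up, the work surface at z = 0. Lengths are in mm, angles in degrees, forces in N, time in s.
With the tool pointing down it reaches from about 300 to 850 mm from the base axis. Payload 4.2 kg.
Tool frame: the origin (TCP) lies between the finger pads; the fingertips stand 14 mm ahead of it and the grasp point (between the pads) lies 5 mm behind it (env.finger_overhang is the distance from the TCP to the fingertips, in mm); z points along the fingers, y is the line along which they close (so a half turn about z gives the same grasp; the last joint's range is limited). The gripper opens to 91 mm and grips with 3 to 60 N. Pads are 32 mm wide; open, the fingers measure 118 mm over their backs; the gripper's body (76 mm by 178 mm) begins 60 mm behind the grasp point.
Start: joints at [-1.146, 18.312, 89.639, -0, 72.044, -1.146], TCP at [575.015, 0, 227.976] pointing down, gripper open.
Joint ranges: [-177.97, 177.97], [-48.28, 115.42], [12.27, 149.76], [-77.06, 257.06], [2.81, 150.46], [-146.56, 146.56]. Speed limits (degrees/s): [147.25, 147.25, 180, 180, 180, 180].

### API

Orientations are given as [roll, pitch, yaw] about the fixed x, y, z axes, in that order (R = Rz(yaw) Ry(pitch) Rx(roll)).
In Python, from workcell import status, cams, env, finder gives the robot as it stands.
- The arm moves only by the tool apply_moves, never from a script. Its argument "increments" is a list of rows, each a list of 7 numbers: the opening, from -1 (shut) to 1 (fully open), then the shift along the world's x, y, z in m, then the turn, a rotation vector about the world's x, y, z in degrees. In form: [[gripper, x, y, z, ax, ay, az], ...]. A call has 1 to 5 rows; each row shifts and turns the commanded pose from where the row before left it; what a row does not reach is not made up. A row lasts 1/12 s, in which the tool goes at most 41.7 mm and 7.16 degrees, less where a joint would pass 70% of its speed; a pose out of reach is approached as far as the arm can. A call with a gripper value outside its range is refused whole. The fingers move at their own pace and stop on an object; "newtons" is the grip in N (left out, the last holds). Time passes only in rows, so rows that do not move let the fingers close. It gives the time, the measured TCP pose, the force, the opening and the grip force at its end, in the units of the state.
- status.state(): the state, without advancing time (a new reading comes with each control period).
- cams.grab_frame(name): name is "scene" or "side" or "wrist"; returns a dict with "color" (400x640x3 uint8, red, green, blue), "intrinsics" (3x3 intrinsics, pixels), "R" (3x3) and "t" (3): a world point X has camera coordinates R X + t. Camera axes: x right, y down, z forward; pixel columns grow to the right and rows downward; lengths in mm; the calibration is good to about 2 mm. A picture is of the moment at which its call begins. There is no depth.
- env.job_done(): hands the job in; it is judged then, once.
Trained networks look in the newest picture that a camera, given by its name, has taken for a name from the list of things; names that differ only in an ending like _2 or _b are one class to them, and where a whole thing is asked for, a point or a joint stands for the part that bears it (a point fixed in the world has none). Each returns a list of dicts, best first, with "score" (0 to 1); they miss things now and then, are a little off and sometimes report something else, mostly with a low value. They report only what shows in the picture. A call takes as long as a camera call. They do not tell look-alikes from the thing itself.
- finder.boxes_of(query, camera): "rect" ([left, top, width, height] in pixels, round what is visible of it).
- finder.trace(query, camera): "pixels" (400x640 bool, what is visible of it) and "rect" ([left, top, width, height] in pixels, round what is visible of it).
The state is a dict: "time_s": time; "qpos": joint angles; "qvel": joint speeds; "effort": joint torques, N m; "ee_pos": TCP position; "ee_rot": TCP orientation; "force": force on the tool from outside, world axes, zero at the start; "torque": the same for the moment, N m; "gripper_width": finger opening in mm; "gripper_force": force on a finger pad.
Only numpy, scipy, OpenCV 4.12 (cv2) and the standard library are available. Lean on these libraries where they do the work, as an engineer would, in place of code of your own. Each camera call takes 0.05 s, during which the arm holds its last target. There are 200 camera calls.

### The job

Get the covered pot cooking on the two-zone hob and time it: press the round power key on the hob down and let it come up, then tip the rocker in front of the zone on which the pot with the lid stands fully over by pressing down its far end (the end towards the pot), and last press down the broad cap of the round kitchen timer that stands on the counter beside the hob and let it come up. Only press with your fingertips: press no other key or rocker, do not press power again, and pick up or push aside nothing.

Things in the scene. Friction and masses are not known exactly. Their poses are not given: they have to be found in the camera images.
- hob: Fixed two-zone hob, black top, steel frame, 340 (x) by 520 (y) by 55 mm high, on the counter (z = 0), turned up to 0.12 rad. Origin: centre of its underside; x away from the robot, y left. Zones centred at (55, 130) and (55, -130) mm. Key strip along the near edge at x = -125: rockers at y = 130 and -130, between them a round and a square steel key at y = 35 and -35, either way round.
- power_top (a point): Centre of the top of the round power key, a steel disc 28 mm across in a dark round collar 44 mm across; its top is 77 mm above the counter and 10 mm above its collar. It moves down with the key.
- power (a joint): Travel of the power key in m: 0 up, 0.006 fully down (1.5 N to start, 5 N fully down). It springs back.
- lock_top (a point): Centre of the top of the square child-lock key, 26 mm wide in a dark square collar 44 mm wide, 77 mm above the counter; not to be pressed.
- lock (a joint): Travel of the lock key in m, 0 up, 0.006 down; springs back.
- rocker_left_far (a point): Point on the top face of the left rocker, 25 mm from the pivot towards its far (hob +x) end. A rocker is a steel seesaw 62 mm long (hob x), 26 mm wide, a shallow V (each half rises 0.18 rad to its end), pivoted 67 mm above the counter. Off: far end up, this point about 79 mm above the counter. Fully on: far half level, this point about 70 mm up, hob parts 9 mm or more below it.
- rocker_left (a joint): Angle of the left rocker in rad: -0.18 fully off (near end down), +0.18 fully on (far end down). Starts off, between -0.18 and -0.14. It stays where it is left; about 3 N at the far end tips it.
- rocker_right_far (a point): The same point on the right rocker.
- rocker_right (a joint): Angle of the right rocker, as for the left.
- pot: Tall steel pot with its lid on and a black lid knob (one piece, loose), 176 mm across the lid, 144 mm high to the knob, with two ear handles out to 114 mm from its axis. Stands on the left or the right zone. Origin: centre of its underside.
- pan: Shallow open steel pan, 172 mm across, 45 mm high, two ear handles, loose; stands on the other zone. Origin: centre of its underside.
- timer: Round white kitchen timer, loose, about 0.24 kg, 74 mm across, 30 mm high, with a broad flat push cap on top. Stands on the counter at the left or the right side of the hob. Origin: centre of its underside.
- timer_cap_top (a point): Centre of the top of the timer's push cap, 52 mm across at its rim, with a flat top 40 mm across 44 mm above the counter. It moves down with the cap.
- timer_cap (a joint): Travel of the cap in m: 0 up, 0.006 fully down (about 1.2 N to start, 4 N fully down). It springs back.
- salt: White ceramic salt cellar with a small lid knob, 70 mm across, 67 mm high, loose, on the counter at the other side of the hob from the timer. Origin: centre of its underside.
- mill: Dark wooden pepper mill, 52 mm across, 154 mm high, loose, on the counter left of the hob, farther from the robot than the timer or salt. Origin: centre of its underside.
- bottle: Clear water bottle, 64 mm across, 200 mm high, loose, on the counter right of the hob, farther from the robot than the timer or salt. Origin: centre of its underside.
- mug: White mug, 80 mm across, 90 mm high, loose, on the counter at the robot's right. Origin: centre of its underside.
- spoon: Wooden spoon lying on the counter at the robot's left, loose. Origin: centre of its underside.
Not all that is in view belongs to the job. There is more than one size of the pan; the one meant has the size given above. Several things look just like the timer: the one meant starts farthest to the robot's left.

How it is judged:
By the outcome, as a careful person would: the job done as asked, in the order asked, and still so for the second after the job is handed in, with the robot touching nothing.
It also fails if it takes over 48 s, if anything falls off the work surface, if the arm or the gripper's body presses on something with over 40 N, if the wrist force passes 120 N, or if a joint passes its speed limit or range.

## Working session

There is one attempt and no reset: what is moved stays moved. The work goes in short steps, Python scripts to look and compute and a tool call to move; the robot and the scene stay as the last step left them, time stands still between calls to the robot, and variables do not carry over. Pictures are saved under pics/ and viewed, at most 10 in all, crops included, and the job is handed in when it is done.

Besides the shell and the picture viewer there is one more tool, called as name(argument=value, ...) on one line, values as JSON. apply_moves: Moves the arm, as the interface text tells. Its arguments: {"type":"object","properties":{"increments":{"type":"array","items":{"type":"array","items":{"type":"number"}}},"newtons":{"type":"number"}},"required":["increments"]}

```bash
mkdir -p pics; cat > h.py <<'E'
import numpy as np, cv2
from workcell import status, cams, env, finder
def save(n,f,crop=None,s=1):
    c=f["color"][:,:,::-1]
    if crop: x,y,w,h=crop; c=c[y:y+h,x:x+w]
    cv2.imwrite(f"pics/{n}.png",cv2.resize(c,None,fx=s,fy=s,interpolation=cv2.INTER_CUBIC))
def ray(f,u,v):
    K,R,t=[np.array(f[k],float) for k in("intrinsics","R","t")]
    return -R.T@t, R.T@np.linalg.solve(K,[u,v,1])
def onz(f,u,v,z):
    o,d=ray(f,u,v); return o+d*(z-o[2])/d[2]
def tri(rs):
    A=0;b=0
    for o,d in rs:
        d=d/np.linalg.norm(d);P=np.eye(3)-np.outer(d,d);A=A+P;b=b+P@o
    return np.linalg.solve(A,b)
def proj(f,X):
    p=np.array(f["intrinsics"])@(np.array(f["R"])@np.array(X,float)+np.array(f["t"]).ravel());return p[:2]/p[2]
E
python3 - <<'E'
from h import *
for c in("scene","side","wrist"):
    f=cams.grab_frame(c);save(c+"0",f);o,_=ray(f,0,0);print(c,o.round(),)
    for q in("power_top","lock_top","rocker_left_far","pot","pan","timer","timer_cap_top","salt","mill","hob"):
        for b in finder.boxes_of(q,c)[:5]:
            x,y,w,h=b["rect"];print(q,round(b["score"],2),[round(float(v)) for v in(x,y,w,h)])
E
```

```text
scene [1151. -678. 1341.]
power_top 0.42 [299, 176, 9, 10]
lock_top 0.25 [138, 281, 42, 40]
rocker_left_far 0.51 [334, 153, 9, 7]
pot 0.95 [295, 199, 59, 62]
pot 0.45 [232, 245, 20, 11]
pan 0.92 [346, 162, 61, 42]
pan 0.79 [198, 192, 46, 36]
pan 0.64 [343, 111, 5, 24]
pan 0.47 [268, 255, 24, 42]
timer 0.74 [192, 260, 27, 23]
timer 0.7 [228, 242, 25, 24]
timer 0.35 [364, 86, 39, 33]
timer_cap_top 0.66 [231, 242, 18, 15]
timer_cap_top 0.64 [196, 262, 16, 18]
salt 0.81 [367, 126, 16, 21]
mill 0.74 [415, 132, 18, 40]
hob 0.7 [248, 135, 180, 156]
side [280. 914. 757.]
lock_top 0.61 [333, 227, 10, 9]
lock_top 0.57 [378, 128, 22, 29]
lock_top 0.23 [227, 209, 70, 57]
rocker_left_far 0.54 [320, 245, 21, 13]
rocker_left_far 0.34 [205, 180, 164, 133]
pot 0.71 [268, 154, 54, 53]
pot 0.27 [225, 213, 73, 49]
pan 0.73 [225, 209, 73, 57]
pan 0.58 [388, 182, 34, 28]
timer 0.66 [364, 156, 19, 18]
timer 0.63 [373, 130, 27, 28]
timer 0.57 [351, 172, 20, 13]
timer_cap_top 0.63 [352, 169, 18, 10]
salt 0.89 [284, 310, 28, 35]
mill 0.95 [196, 264, 26, 58]
mill 0.4 [266, 152, 58, 56]
hob 0.93 [206, 179, 164, 134]
wrist [575.  79. 384.]
power_top 0.72 [180, 163, 33, 27]
lock_top 0.79 [168, 81, 40, 32]
pot 0.7 [303, 171, 207, 181]
pan 0.87 [304, 1, 224, 127]
pan 0.32 [171, 256, 7, 6]
timer 0.58 [304, 2, 226, 126]
salt 0.73 [178, 163, 35, 27]
hob 0.87 [137, 4, 399, 361]
```

View pics/scene0.png

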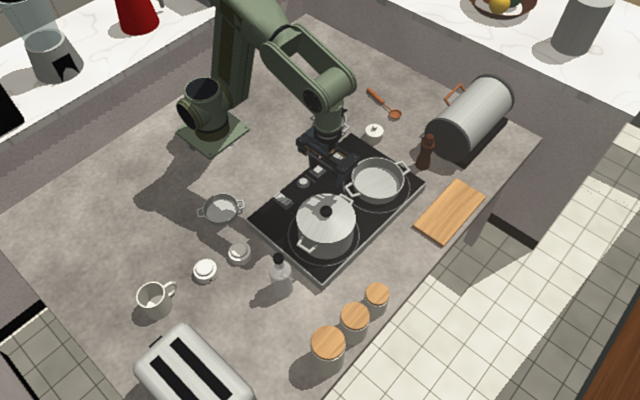

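View pics/side0.png

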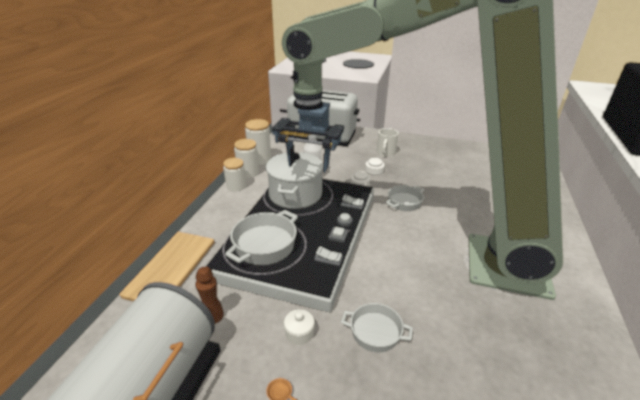

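View pics/wrist0.png

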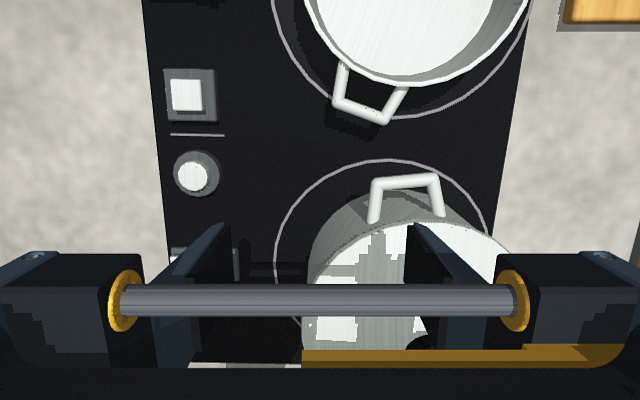

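Scene picture: the lidded pot is at (325,225) on the right zone and the pan at (378,180) on the left. Timer-like things are at (239,252), beside the hob, and (205,271); the salt is at (374,131). The round key is at wrist (197,175), with the square key at (186,95).

```bash
python3 - <<'E'
from h import *
s=status.state();print(s["time_s"],s["ee_pos"],s["ee_rot"],s["gripper_width"])
w=cams.grab_frame("wrist");o,d=ray(w,320,200);print(o,d)
print("power",onz(w,193,176,77),"lock",onz(w,186,95,77))
a=cams.grab_frame("scene");b=cams.grab_frame("side")
for n,p,q in(("tA",(240,249),(361,175)),("tB",(204,269),(374,164))):
    print(n,tri([ray(a,*p),ray(b,*q)]),onz(a,*p,44),onz(b,*q,44))
print("rockerR scene",onz(a,284,201,70)," rockR side",onz(b,353,202,70),"L side",onz(b,328,255,70))
im=np.hstack([cv2.resize(a["color"][220:300,180:300],(396,264),interpolation=3),cv2.resize(b["color"][140:220,320:440],(396,264),interpolation=3)])
cv2.imwrite("pics/crop1.png",im[:,:,::-1])
E
```

```text
1.65 [ 5.75027678e+02 -5.31090712e-03  2.27979394e+02] [1.79993058e+02 6.73667287e-04 8.99993138e+01] 91.1192924679085
[575.35354907  78.95553117 383.82838005] [ 0.00425982 -0.27537239 -0.96133923]
power [463.34351061  13.39348873  77.        ] lock [464.34442868  82.64205543  77.        ]
tA [ 474.93623749 -294.21182594   36.10987805] [ 482.45603082 -295.74200155   44.        ] [ 470.26843955 -284.00399159   44.        ]
tB [ 443.34283611 -410.87735903   25.66700723] [ 452.28944575 -414.81606733   44.        ] [ 439.89179321 -376.7724763    44.        ]
rockerR scene [471.51705153 -87.62986118  70.        ]  rockR side [454.7971105  -73.40493108  70.        ] L side [465.05298463 180.31497692  70.        ]
```

View pics/crop1.png

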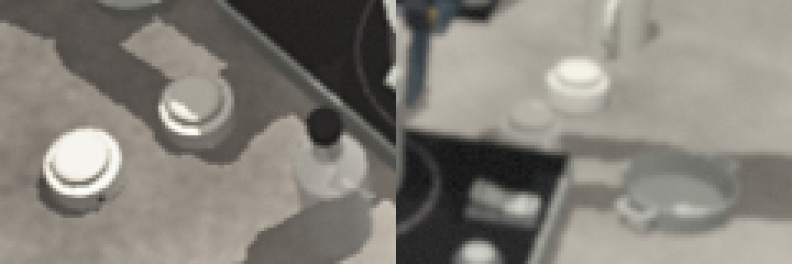

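The crop shows timer A, shadowed, at scene (239,252) and side (361,175), y≈-293. Timer B is at scene (205,271), y≈-410. A is farther left and beside the hob, so I choose A. I'll turn the gripper 90°, close it and back off over the key strip for a better view.

apply_moves(increments=[[-1, -0.02, -0.01, 0.0, 0, 0, 7], [-1, -0.02, -0.01, 0.0, 0, 0, 7], [-1, -0.02, -0.01, 0.0, 0, 0, 7], [-1, -0.02, -0.01, 0.0, 0, 0, 7], [-1, -0.02, -0.01, 0.0, 0, 0, 7]], newtons=20)

```text
time_s: 2.22
ee_pos: [474.0, -50.3, 227.9]
ee_rot: [180.0, 0.0, 125.4]
force: [-0.5, 0.5, 0.5]
gripper_width: 61.0
gripper_force: 0.0
```

apply_moves(increments=[[-1, -0.02, -0.01, 0.0, 0, 0, 7], [-1, -0.02, -0.01, 0.0, 0, 0, 7], [-1, 0, 0, 0.0, 0, 0, 7], [-1, 0, 0, 0, 0, 0, 7], [-1, 0, 0, 0, 0, 0, 7]])

```text
time_s: 2.63
ee_pos: [434.7, -70.2, 228.3]
ee_rot: [180.0, 0.0, 160.3]
force: [-0.4, -0.6, 0.1]
gripper_width: 27.8
gripper_force: 0.0
```

apply_moves(increments=[[-1, 0, -0.01, 0.0, 0, 0, 7], [-1, 0, -0.01, 0.0, 0, 0, 7], [-1, 0, 0, 0.0, 0, 0, 6], [-1, 0, 0, 0, 0, 0, 0], [-1, 0, 0, 0, 0, 0, 0]])

```text
time_s: 3.05
ee_pos: [435.0, -90.0, 228.0]
ee_rot: [180.0, 0.0, 179.8]
force: [-0.4, -0.2, -0.3]
gripper_width: 0.5
gripper_force: 0.0
```

```bash
python3 - <<'E'
from h import *
s=status.state();print(s["time_s"],s["ee_pos"],s["ee_rot"],s["gripper_width"],s["force"])
f=cams.grab_frame("wrist");save("w1",f);print(ray(f,320,200))
for q in("power_top","lock_top","rocker_right_far","timer","timer_cap_top","hob"):
    for b in finder.boxes_of(q,"wrist")[:4]:
        x,y,w,h=b["rect"];print(q,round(b["score"],2),[round(float(v)) for v in(x,y,w,h)],onz(f,x+w/2,y+h/2,44 if "timer" in q else 77).round(1))
E
```

```text
3.05 [434.98168968 -89.98743705 228.03656519] [1.79987365e+02 5.69603140e-03 1.79830437e+02] 0.5287938363365634 [-0.38341462 -0.18641306 -0.32999582]
(array([357.04996765, -89.10654803, 383.87528161]), array([ 0.27571931,  0.00430761, -0.96123957]))
power_top 0.85 [413, 200, 29, 30] [459.4  11.6  77. ]
power_top 0.38 [97, 192, 53, 50] [ 461.2 -268.7   77. ]
power_top 0.17 [315, 182, 27, 49] [450.9 -80.5  77. ]
lock_top 0.86 [484, 204, 39, 31] [464.9  81.8  77. ]
rocker_right_far 0.75 [312, 179, 26, 65] [456.4 -83.4  77. ]
timer 0.77 [91, 175, 80, 71] [ 464.9 -279.3   44. ]
timer 0.75 [0, 148, 67, 69] [ 435.4 -372.2   44. ]
timer 0.46 [472, 318, 90, 52] [627.2 137.4  44. ]
timer_cap_top 0.88 [2, 161, 36, 54] [ 441.2 -386.2   44. ]
timer_cap_top 0.56 [99, 192, 52, 53] [ 473.8 -287.6   44. ]
hob 0.94 [192, 155, 448, 215] [507.5   4.1  77. ]
```

View pics/w1.png

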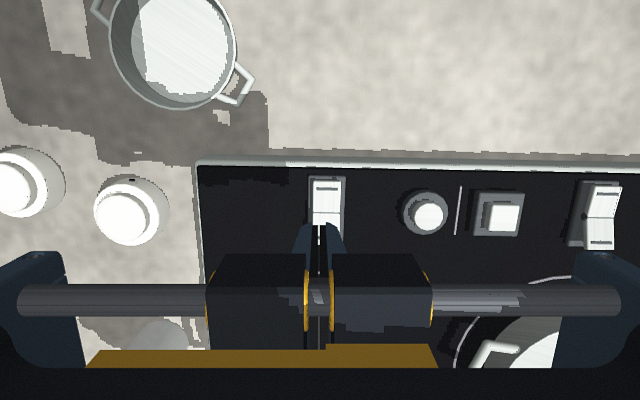

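The wrist view shows the right rocker at (326,204), the round power key at (428,215), the square key at (503,213), the chosen timer at (130,210) and the other timer at (20,180). I'll take a second view with a baseline.

apply_moves(increments=[[-1, 0.03, 0.02, 0, 0, 0, 0], [-1, 0.02, 0.02, 0, 0, 0, 0], [-1, 0, 0, 0, 0, 0, 0], [-1, 0, 0, 0, 0, 0, 0]])

```text
time_s: 3.73
ee_pos: [485.5, -49.3, 227.6]
ee_rot: [180.0, -0.0, -179.9]
force: [-0.4, 0.3, 0.1]
gripper_width: 0.7
gripper_force: 0.0
```

```bash
python3 - <<'E'
from h import *
f=cams.grab_frame("wrist");save("w2",f,(0,60,640,190),1.25);np.save("w2.npy",f["color"]);np.savez("w2c.npz",intrinsics=f["intrinsics"],R=f["R"],t=f["t"])
print(f["intrinsics"],np.round(f["R"],4),f["t"],status.state()["ee_pos"])
for q in("power_top","lock_top","rocker_right_far","timer","timer_cap_top"):
    for b in finder.boxes_of(q,"wrist")[:3]:
        x,y,w,h=b["rect"];print(q,round(b["score"],2),[round(float(v)) for v in(x,y,w,h)],onz(f,x+w/2,y+h/2,44 if "timer" in q else 77).round(1))
E
```

```text
[[350.72721733   0.         318.4054779 ]
 [  0.         350.72721733 200.25757278]
 [  0.           0.           1.        ]] [[-1.400e-03  1.000e+00  5.000e-04]
 [ 9.613e-01  1.200e-03  2.755e-01]
 [ 2.755e-01  9.000e-04 -9.613e-01]] [  49.11841607 -497.54135796  256.42041145] [484.72164115 -49.8064641  227.62483179]
power_top 0.88 [375, 147, 30, 32] [461.4  14.3  77. ]
power_top 0.21 [78, 318, 69, 44] [ 644.9 -259.7   77. ]
lock_top 0.75 [443, 152, 42, 31] [465.8  80.4  77. ]
rocker_right_far 0.89 [267, 123, 31, 70] [457.1 -80.4  77. ]
timer 0.73 [42, 128, 85, 69] [ 467.1 -277.1   44. ]
timer 0.71 [0, 107, 20, 58] [ 441.5 -343.6   44. ]
timer_cap_top 0.74 [47, 142, 58, 53] [ 473.  -286.5   44. ]
```

View pics/w2.png

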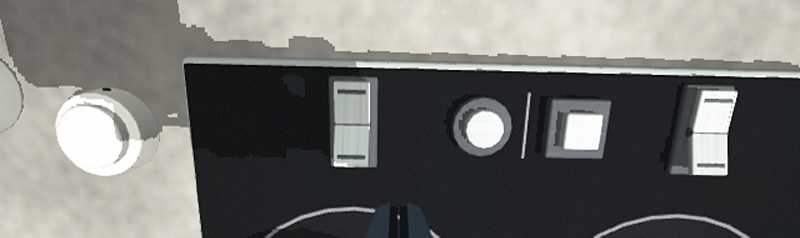

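```bash
python3 - <<'E'
from h import *
f=dict(np.load("w2c.npz"))
g=lambda u,v,z:onz(f,u/1.25,v/1.25+60,z).round(1)
m=[((485,129,77),(-125,-35)),((582,131,77),(-125,35)),((353,124,67),(-125,-130)),((711,132,67),(-125,130)),((185,61,55),(-170,-260))]
for a,b in m:print(b,g(*a))
P=np.array([g(*a)[:2] for a,_ in m]);H=np.array([b for _,b in m],float)
from scipy.optimize import least_squares
fn=lambda p:(H@np.array([[np.cos(p[2]),np.sin(p[2])],[-np.sin(p[2]),np.cos(p[2])]])+p[:2]-P).ravel()
r=least_squares(fn,[585,50,0]);print(r.x,r.fun.reshape(-1,2).round(1))
c,s=np.cos(r.x[2]),np.sin(r.x[2])
for n,(x,y) in dict(power=(-125,-35),rfar=(-100,-130),zoneR=(55,-130)).items():print(n,r.x[0]+c*x-s*y,r.x[1]+s*x+c*y)
print("timer",g(90,137,44))
# timer: body outline circle from trace
im=np.load("w2.npy")
fr=cams.grab_frame("wrist")
for q in("timer","timer_cap_top"):
    for t in finder.trace(q,"wrist")[:2]:
        v,u=np.nonzero(t["pixels"]);(cx,cy),rr=cv2.minEnclosingCircle(np.c_[u,v].astype(np.float32));print(q,t["rect"],cx,cy,rr,[onz(fr,cx,cy,z).round(1) for z in(0,30,44)],rr*.96)
E
```

```text
(-125, -35) [461.5  12.9  77. ]
(-125, 35) [462.8  81.6  77. ]
(-125, -130) [459.7 -81.2  67. ]
(-125, 130) [465.2 180.2  67. ]
(-170, -260) [ 415.8 -203.1   55. ]
[ 5.87778046e+02  4.80287557e+01 -1.52631845e-02] [[ 0.8  2. ]
 [ 0.5  3.3]
 [ 1.1  1.2]
 [-0.4 -0.3]
 [-2.  -6.2]]
power 462.25841573994705 14.940656528416241
rfar 485.80555751216394 -80.42984265429288
zoneR 640.7875030906854 -82.79554438870784
timer [ 474.  -290.5   44. ]
timer [0.0, 107.2, 20.1, 59.5] 1.0 138.0 29.017335891723633 [array([ 446.2, -393.4,    0. ]), array([ 443.1, -366.6,   30. ]), array([ 441.6, -354.1,   44. ])] 27.856642456054686
timer [44.9, 132.1, 86.3, 67.0] 86.69767761230469 166.84219360351562 41.44645309448242 [array([ 478. , -306.5,    0. ]), array([ 472.4, -286.4,   30. ]), array([ 469.8, -277. ,   44. ])] 39.78859497070312
timer_cap_top [51.7, 143.8, 54.8, 54.4] 76.23953247070312 169.49302673339844 29.976104736328125 [array([ 480.9, -318.6,    0. ]), array([ 475.1, -297.6,   30. ]), array([ 472.4, -287.8,   44. ])] 28.777060546875
```

apply_moves(increments=[[-1, -0.012, 0.032, 0, 0, 0, 0], [-1, -0.011, 0.031, 0, 0, 0, 0], [-1, 0, 0, -0.04, 0, 0, 0], [-1, 0, 0, -0.04, 0, 0, 0], [-1, 0, 0, -0.04, 0, 0, 0]])

```text
time_s: 4.6
ee_pos: [462.4, 13.4, 107.7]
ee_rot: [180.0, 0.2, -179.9]
force: [1.4, -1.2, -0.1]
gripper_width: 0.4
gripper_force: 0.0
```

apply_moves(increments=[[-1, 0, 0, -0.007, 0, 0, 0], [-1, 0, 0, 0, 0, 0, 0], [-1, 0, 0, 0, 0, 0, 0], [-1, 0, 0, 0, 0, 0, 0]])

```text
time_s: 4.93
ee_pos: [464.0, 12.8, 103.1]
ee_rot: [180.0, 0.3, 180.0]
force: [0.5, 0.3, 0.0]
gripper_width: 0.2
gripper_force: 0.0
```

apply_moves(increments=[[-1, -0.002, 0, -0.005, 0, 0, 0], [-1, 0, 0, -0.005, 0, 0, 0], [-1, 0, 0, 0, 0, 0, 0], [-1, 0, 0, 0, 0, 0, 0]])

```text
time_s: 5.27
ee_pos: [460.1, 12.9, 91.3]
ee_rot: [180.0, 0.0, 180.0]
force: [0.2, -1.1, 1.2]
gripper_width: 0.5
gripper_force: 0.1
```

apply_moves(increments=[[-1, 0, 0, -0.002, 0, 0, 0], [-1, 0, 0, -0.002, 0, 0, 0], [-1, 0, 0, 0, 0, 0, 0], [-1, 0, 0, 0, 0, 0, 0]])

```text
time_s: 5.6
ee_pos: [460.2, 13.0, 87.2]
ee_rot: [-180.0, 0.0, -180.0]
force: [-0.9, -0.4, 3.6]
gripper_width: 0.0
gripper_force: 1.8
```

apply_moves(increments=[[-1, 0, 0, -0.002, 0, 0, 0], [-1, 0, 0, -0.0015, 0, 0, 0], [-1, 0, 0, 0, 0, 0, 0], [-1, 0, 0, 0, 0, 0, 0]])

```text
time_s: 5.93
ee_pos: [460.3, 12.9, 85.0]
ee_rot: [-180.0, 0.1, -180.0]
force: [-4.5, -2.0, 16.4]
gripper_width: 0.7
gripper_force: 8.6
```

Power is fully down (stop reached, 16 N). Release it and move over the right rocker's far end.

apply_moves(increments=[[-1, 0, 0, 0.02, 0, 0, 0], [-1, 0, 0, 0.02, 0, 0, 0], [-1, 0.008, -0.032, 0, 0, 0, 0], [-1, 0.008, -0.031, 0, 0, 0, 0], [-1, 0.008, -0.031, 0, 0, 0, 0]])

```text
time_s: 6.35
ee_pos: [484.2, -81.7, 123.5]
ee_rot: [180.0, 0.0, -179.9]
force: [-0.2, 0.6, -0.4]
gripper_width: 0.4
gripper_force: 0.0
```

apply_moves(increments=[[-1, 0, 0, -0.02, 0, 0, 0], [-1, 0, 0, 0, 0, 0, 0], [-1, 0, 0, 0, 0, 0, 0]])

```text
time_s: 6.6
ee_pos: [482.7, -80.8, 102.3]
ee_rot: [179.9, -0.2, 180.0]
force: [0.0, -0.3, -0.2]
gripper_width: 0.7
gripper_force: 0.0
```

```bash
python3 - <<'E'
from h import *
f=cams.grab_frame("wrist");s=cams.grab_frame("side");sc=cams.grab_frame("scene")
im=np.vstack([cv2.resize(f["color"][120:360,160:560],(800,480))[:,:,::-1]]);cv2.imwrite("pics/w3.png",im)
print(status.state()["ee_pos"],status.state()["force"])
for p in([484,-81,79],[459.5,-81,67],[473.5,-289,44]):print(proj(f,p))
E
```

```text
[484.05760902 -80.29543229 103.84848793] [-0.29051785 -0.11956166 -0.86303799]
[316.59805592 248.55685118]
[316.55110136 200.05847   ]
[ -8.01292643 211.86994094]
```

View pics/w3.png

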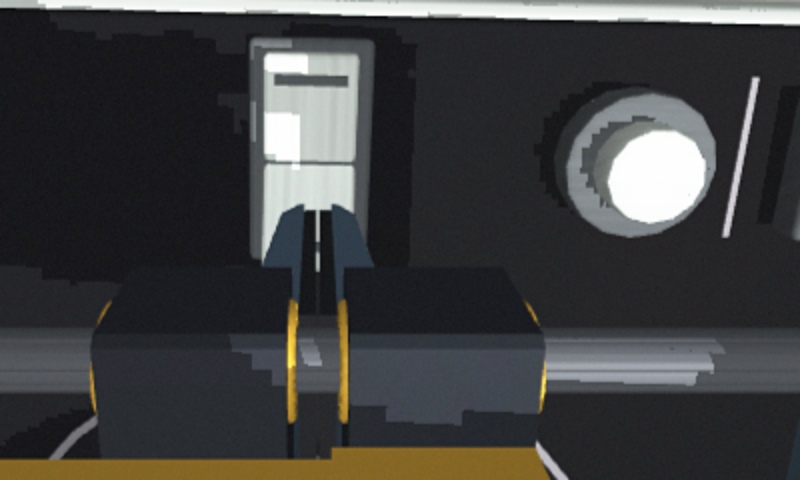

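The closed fingertips are centred over the right rocker's far half (ridge at px (315,201), as predicted), and the power key is back up. Pressing.

apply_moves(increments=[[-1, 0, 0, -0.005, 0, 0, 0], [-1, 0, 0, -0.005, 0, 0, 0], [-1, 0, 0, -0.003, 0, 0, 0], [-1, 0, 0, 0, 0, 0, 0]])

```text
time_s: 7.08
ee_pos: [484.7, -80.7, 90.4]
ee_rot: [180.0, 0.1, -180.0]
force: [0.6, -0.7, 1.7]
gripper_width: 0.3
gripper_force: 0.6
```

apply_moves(increments=[[-1, 0, 0, -0.002, 0, 0, 0], [-1, 0, 0, -0.002, 0, 0, 0], [-1, 0, 0, 0, 0, 0, 0], [-1, 0, 0, 0, 0, 0, 0]])

```text
time_s: 7.42
ee_pos: [484.1, -81.1, 86.5]
ee_rot: [-180.0, 0.0, -180.0]
force: [1.6, 0.3, 1.4]
gripper_width: 0.5
gripper_force: 1.2
```

apply_moves(increments=[[-1, 0, 0, -0.002, 0, 0, 0], [-1, 0, 0, -0.001, 0, 0, 0], [-1, 0, 0, 0, 0, 0, 0], [-1, 0, 0, 0, 0, 0, 0]])

```text
time_s: 7.75
ee_pos: [484.4, -81.1, 84.2]
ee_rot: [-180.0, 0.1, 180.0]
force: [0.5, 1.0, 8.3]
gripper_width: 0.4
gripper_force: 4.1
```

apply_moves(increments=[[-1, 0, 0, -0.002, 0, 0, 0], [-1, 0, 0, 0, 0, 0, 0], [-1, 0, 0, 0, 0, 0, 0]])

```text
time_s: 8.0
ee_pos: [484.4, -81.1, 84.0]
ee_rot: [-180.0, 0.1, 180.0]
force: [-2.8, 1.7, 23.3]
gripper_width: 0.6
gripper_force: 11.4
```

Rocker at its stop. Lift and move toward the timer, staying high.

apply_moves(increments=[[-1, 0, 0, 0.035, 0, 0, 0], [-1, 0, 0, 0.035, 0, 0, 0], [-1, -0.005, -0.035, 0.035, 0, 0, 0], [-1, -0.006, -0.04, 0, 0, 0, 0], [-1, 0, -0.04, 0, 0, 0, 0]])

```text
time_s: 8.42
ee_pos: [472.6, -190.9, 182.3]
ee_rot: [-180.0, 0.0, -179.9]
force: [0.9, 0.6, -0.7]
gripper_width: 0.2
gripper_force: 0.0
```

apply_moves(increments=[[-1, 0, -0.035, 0, 0, 0, 0], [-1, 0, 0, 0, 0, 0, 0], [-1, 0, 0, 0, 0, 0, 0]])

```text
time_s: 8.67
ee_pos: [472.3, -226.3, 179.6]
ee_rot: [179.9, -0.2, 179.8]
force: [0.3, 1.4, 0.5]
gripper_width: 0.2
gripper_force: 0.0
```

```bash
python3 - <<'E'
from h import *
f=cams.grab_frame("wrist");print(status.state()["ee_pos"])
save("w4",f)
for q in("timer","timer_cap_top"):
    for t in finder.trace(q,"wrist")[:3]:
        v,u=np.nonzero(t["pixels"]);(cx,cy),rr=cv2.minEnclosingCircle(np.c_[u,v].astype(np.float32));print(q,t["score"],t["rect"],cx,cy,[onz(f,cx,cy,z).round(1) for z in(30,44)])
a=cams.grab_frame("scene");x=finder.boxes_of("bottle","scene");r=x[0]["rect"];print(x[0]);print("bottle",onz(a,r[0]+r[2]/2,r[1]+4,200))
E
```

```text
[ 472.4664404  -225.04457664  179.66671362]
timer 0.78 [70.6, 112.8, 93.8, 83.3] 117.5 155.0 [array([ 439.9, -400.5,   30. ]), array([ 437.8, -392.4,   44. ])]
timer 0.69 [203.4, 148.3, 82.2, 75.4] 243.40965270996094 188.6591339111328 [array([ 470.6, -292.5,   30. ]), array([ 467.1, -289.4,   44. ])]
timer 0.23 [604.0, 171.8, 35.7, 34.6] 621.689208984375 188.0 [array([471.5,  47.5,  30. ]), array([468.,  35.,  44.])]
timer_cap_top 0.94 [74.4, 127.0, 66.2, 66.3] 107.04248046875 157.271240234375 [array([ 441.8, -409.9,   30. ]), array([ 439.7, -401.5,   44. ])]
timer_cap_top 0.8 [212.3, 165.8, 57.7, 58.8] 239.15786743164062 195.4418182373047 [array([ 476.9, -296.7,   30. ]), array([ 473.1, -293.4,   44. ])]
{'rect': [270.8, 258.3, 21.2, 40.2], 'score': 0.62}
bottle [ 674.82598713 -295.71817963  200.        ]
```

View pics/w4.png

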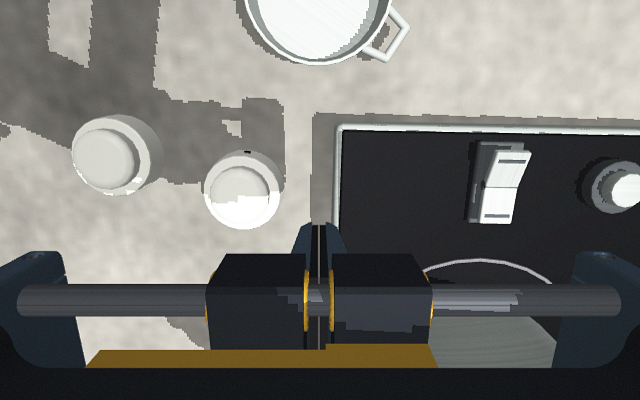

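The chosen timer is at (243,188), with its cap at about (473,-292) mm; the other timer is at (110,157). The right rocker, at (500,185), now has its near half raised and its far half level. Moving over the chosen cap.

apply_moves(increments=[[-1, 0, -0.035, 0, 0, 0, 0], [-1, 0.001, -0.032, 0, 0, 0, 0], [-1, 0, 0, -0.04, 0, 0, 0], [-1, 0, 0, -0.04, 0, 0, 0], [-1, 0, 0, -0.02, 0, 0, 0]])

```text
time_s: 9.33
ee_pos: [472.9, -290.4, 77.1]
ee_rot: [179.8, -0.3, -180.0]
force: [-0.5, 0.7, 0.0]
gripper_width: 0.3
gripper_force: 0.0
```

apply_moves(increments=[[-1, 0, 0, -0.007, 0, 0, 0], [-1, 0, 0, 0, 0, 0, 0], [-1, 0, 0, 0, 0, 0, 0]])

```text
time_s: 9.58
ee_pos: [475.8, -292.1, 74.7]
ee_rot: [-180.0, 0.1, -179.9]
force: [0.1, -0.5, 0.2]
gripper_width: 0.5
gripper_force: 0.0
```

```bash
python3 - <<'E'
from h import *
f=cams.grab_frame("wrist");print(status.state()["ee_pos"],status.state()["force"])
save("w5",f,(160,100,320,200),2)
E
```

```text
[ 476.17242322 -292.51603627   75.4524876 ] [0.112182   0.0821847  0.60067983]
```

View pics/w5.png

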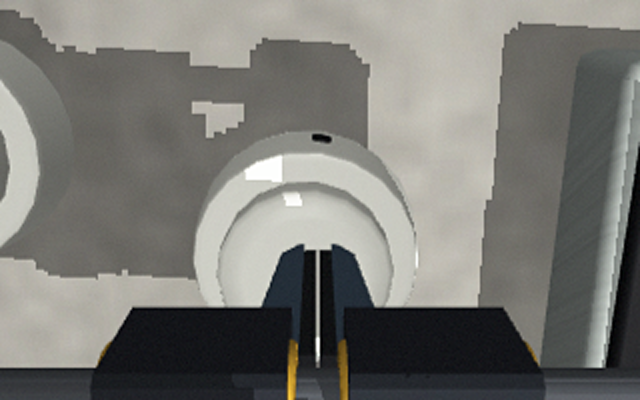

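The closed fingertips are above the chosen cap, but about 3.5 mm off in y and 2 mm off in x (cap centre col ≈312, fingers ≈318). Correct that and press.

apply_moves(increments=[[-1, -0.002, -0.0035, -0.004, 0, 0, 0], [-1, 0, 0, -0.004, 0, 0, 0], [-1, 0, 0, -0.004, 0, 0, 0], [-1, 0, 0, 0, 0, 0, 0]])

```text
time_s: 9.97
ee_pos: [472.5, -295.7, 61.4]
ee_rot: [180.0, -0.0, 180.0]
force: [-0.8, -0.2, 0.3]
gripper_width: 0.4
gripper_force: 0.0
```

apply_moves(increments=[[-1, 0, 0, -0.002, 0, 0, 0], [-1, 0, 0, -0.002, 0, 0, 0], [-1, 0, 0, 0, 0, 0, 0], [-1, 0, 0, 0, 0, 0, 0]])

```text
time_s: 10.3
ee_pos: [472.9, -295.9, 57.9]
ee_rot: [-180.0, 0.0, -180.0]
force: [-0.3, 0.1, 1.9]
gripper_width: 0.4
gripper_force: 0.6
```

apply_moves(increments=[[-1, 0, 0, -0.002, 0, 0, 0], [-1, 0, 0, -0.002, 0, 0, 0], [-1, 0, 0, -0.001, 0, 0, 0], [-1, 0, 0, 0, 0, 0, 0], [-1, 0, 0, 0, 0, 0, 0]])

```text
time_s: 10.72
ee_pos: [473.0, -295.9, 53.0]
ee_rot: [-180.0, 0.0, -180.0]
force: [-0.6, 1.0, 3.1]
gripper_width: 0.4
gripper_force: 1.7
```

apply_moves(increments=[[-1, 0, 0, -0.0015, 0, 0, 0], [-1, 0, 0, 0, 0, 0, 0], [-1, 0, 0, 0, 0, 0, 0]])

```text
time_s: 10.97
ee_pos: [473.0, -295.9, 52.2]
ee_rot: [-180.0, 0.0, -180.0]
force: [-1.9, 1.5, 9.6]
gripper_width: 0.4
gripper_force: 4.4
```

Cap at its stop (9.6 N). Release straight up and check.

apply_moves(increments=[[-1, 0, 0, 0.01, 0, 0, 0], [-1, 0, 0, 0.03, 0, 0, 0], [-1, 0, 0, 0.04, 0, 0, 0], [-1, 0, 0.03, 0.04, 0, 0, 0], [-1, 0, 0.03, 0, 0, 0, 0]])

```text
time_s: 11.38
ee_pos: [476.5, -243.4, 171.3]
ee_rot: [-179.6, 0.7, 179.8]
force: [1.9, 0.3, 0.8]
gripper_width: 0.7
gripper_force: 0.0
```

apply_moves(increments=[[-1, 0, 0, 0, 0, 0, 0], [-1, 0, 0, 0, 0, 0, 0], [-1, 0, 0, 0, 0, 0, 0]])

```text
time_s: 11.63
ee_pos: [472.5, -240.8, 164.2]
ee_rot: [180.0, -0.1, -180.0]
force: [0.2, -0.1, 0.1]
gripper_width: 0.6
gripper_force: 0.0
```

```bash
python3 - <<'E'
from h import *
f=cams.grab_frame("wrist");save("w6",f);print(status.state()["ee_pos"],status.state()["force"])
E
```

```text
[ 472.47111951 -241.0866194   163.91746793] [-0.35652508 -0.46709579 -1.01287995]
```

View pics/w6.png

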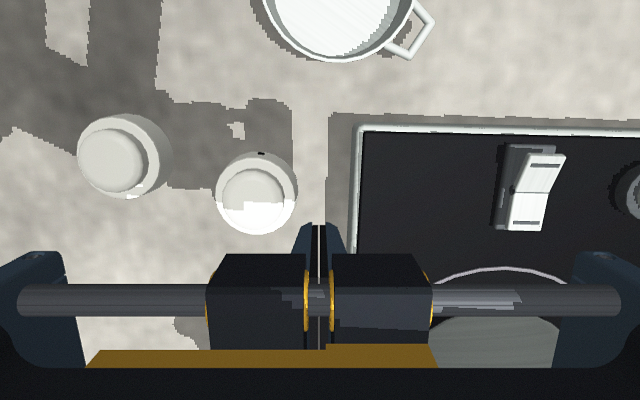

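The timer stands in place at (256,193) with its cap up, the rocker at (535,190) stays tipped to its far end, and the arm is clear of everything.

```bash
python3 -c "
from workcell import env;print(env.job_done())"
```

```text
the job is handed in; nothing more can be done
None
```

I pressed and released the power key, tipped the right-hand rocker (the pot's zone) fully over at its far end, then pressed and released the timer cap, and handed the job in at about 12 s; no verdict was returned.

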